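Pry the retaining clip off a wheel axle

ROBOT

A 7-joint arm with a two-finger parallel gripper is mounted at the origin on the work surface. World frame = base frame: x ahead of the robot, y to its left, z up, the work surface at z = 0. Lengths are in m, angles in rad, forces in N, time in s.
With the tool pointing down it reaches from about 0.425 to 0.875 m from the base axis. Payload 4.7 kg.
Tool frame: the origin (TCP) lies on the mounting face of the last link; the fingertips stand 182 mm ahead of it and the grasp point (between the pads) lies 164 mm ahead of it (ctrl.finger_overhang is the distance from the TCP to the fingertips, in m); z points along the fingers, y is the line along which they close (so a half turn about z gives the same grasp; the last joint's range is limited). The gripper opens to 87 mm and grips with 3 to 60 N. Pads are 19 mm wide; open, the fingers measure 117 mm over their backs; the gripper's body (75 mm by 190 mm) begins 51 mm behind the grasp point.
Start: joints at [1.14, 0.321, -0.07, 1.45, 0.023, 1.371, -0.057], TCP at [0.28, -0.587, 0.405] pointing down, gripper open.
Joint ranges: [-2.86, 2.86], [-0.3, 2.09], [-1.38, 1.24], [0.06, 2.45], [-1.56, 4.7], [0.09, 2.05], [-2.69, 2.69]. Speed limits (rad/s): [2.57, 2.57, 3.14, 3.14, 3.14, 3.14, 3.14].

INTERFACE

Orientations are given as a rotation vector (axis times angle).
In Python, from bench import ctrl gives the robot as it stands.
- The arm moves only by the shell command python3 -m jog 'ROWS' [FORCE]. ROWS is a JSON object of lists of equal length, an entry for each row: "translation": the shift along the tool's x, y, z as a fraction of full scale, a list of three; "yaw": the turn about the tool's z as a fraction of full scale; "jaw": the closure, from 0 (fully open) to 1 (shut). In form: {"translation": [[dx, dy, dz], ...], "yaw": [yaw, ...], "jaw": [jaw, ...]}. A call has 1 to 8 rows; each row is the pose to reach, as a shift and turn from the pose commanded when the call began, along the tool's axes at that moment, turning the shorter way round; what a row does not reach only later rows make up. Full scale, the value 1, is 0.2 m for a shift and 180 degrees for a turn. A row lasts 1/8 s, in which the tool goes at most 62.5 mm and 10.7 degrees, less where a joint would pass 70% of its speed; a pose out of reach is approached as far as the arm can. A call with a number of a shift or a turn outside -1 to 1 is refused whole. A call with a gripper value outside its range is refused whole. The fingers move at their own pace and stop on an object; FORCE is the grip in N (left out, the last holds). Time passes only in rows, so rows that repeat a pose let the fingers close. It gives the time, the measured TCP pose, the force, the opening and the grip force at its end, in the units of the state.
- ctrl.get_state(): the state, without advancing time (a new reading comes with each control period).
- ctrl.get_image(name): name is "side" or "top"; returns a dict with "pixels" (400x640x3 uint8, blue, green, red), "fx", "fy", "cx", "cy" (pixels), "R" (3x3) and "t" (3): a world point X has camera coordinates R X + t. Camera axes: x right, y down, z forward; pixel columns grow to the right and rows downward; lengths in m; the calibration is good to about 2 mm. A picture is of the moment at which its call begins. There is no depth.
- ctrl.close_job(): hands the job in; it is judged then, once.
Trained networks look in a picture, given as the dict that the camera call returned (one of the last four; its "shot" number tells which), for a name from the list of things; names that differ only in an ending like _2 or _b are one class to them, and where a whole thing is asked for, a point or a joint stands for the part that bears it (a point fixed in the world has none). Each returns a list of dicts, best first, with "p" (0 to 1); they miss things now and then, are a little off and sometimes report something else, mostly with a low value. They report only what shows in the picture. A call takes as long as a camera call. They do not tell look-alikes from the thing itself.
- ctrl.silhouettes(label, picture): "region" (400x640 bool, what is visible of it) and "at" ([column, row] in pixels, amid what is visible of it).
The state is a dict: "time": time; "joint_positions": joint angles; "qd": joint speeds; "joint_torque": joint torques, N m; "position": TCP position; "tool_rot": TCP orientation; "ft_force": force on the tool from outside, world axes, zero at the start; "torque": the same for the moment, N m; "grip_width": opening from 0.0 (shut) to 1.0 (fully open); "grip_force": force on a finger pad.
Only numpy, scipy, OpenCV 4.12 (cv2) and the standard library are available. Lean on these libraries where they do the work, as an engineer would, in place of code of your own. Each camera call takes 0.05 s, during which the arm holds its last target. There are 200 camera calls.

TASK

Take the hooked T-handle pick out of its rack, catch the back of the spring clip on the wheel's axle with its hook and pull the clip out of the axle groove, so that it is left lying flat on the wheel's face, fully clear of the axle and not flung away. Feel your way down with the hook, pressing only lightly, and pull gently; move the clip only with the pick and never with the gripper. Then hang the pick back level in the notches of its rack and leave the other things on the table where they are.

Things in the scene. Friction and masses are not known exactly. Their poses are not given: they have to be found in the camera images.
- wheel: Hand-truck wheel, fixed, lying flat with its axle upright: black rubber tyre 200 mm outside, 156 mm inside, its top 66 mm above the table; inside the tyre a flat dark metal face 59 mm above the table. Origin on the axle's line at table height, z up.
- axle (a point): Point on the axle's line at the height of the wheel's dark face (59 mm above the table). The steel axle rises from the face: a groove 16 mm in diameter from the face to 5.5 mm above it, then a head 22 mm in diameter up to 13.5 mm above the face.
- clip: E-shaped sprung retaining clip, bare steel, 4 mm thick, 33 mm wide, flat on the wheel's face, snapped into the groove. Origin: underside, on the axle's line while seated. Mouth towards its -x: two sprung jaws 10 mm apart grip behind the axle (x = -5 to -10 mm). Closed back bar: x = 19 to 25, y = -16 to 16 mm. Pulled along its +x it spreads, passes the axle's widest part after 8 mm and is free after 15 mm.
- window (a point): Middle of the clip's open window, 15 mm along the clip's +x from its origin, at the clip's underside: 8 mm of room along x between the axle's head (x = 11 mm) and the back bar (x = 19 mm), y = -8 to 8 mm, open down to the wheel's face. The hook's tip goes in here. Pulling the clip out takes about 9 to 15 N.
- pick: T-handle pick hanging in the rack, 0.2 kg. Origin at the middle of the handle bar's underside, z up. The steel blade goes down from there, then a crank runs 20 mm to the pick's -x and its end turns down as a round tip 4.4 mm thick at x = -20, y = 0. The tip's end is 36 to 60 mm below the origin: the blade is telescopic, its locked length is not measured and must be felt. Crank's underside 16.5 mm above the tip's end.
- pick_bar (a point): Centre of the pick's black handle bar, 14 mm (x) by 80 mm (y) by 22 mm (z), 11 mm above the pick's origin: grasp it here across its x.
- rack: Fixed steel rack for the pick, base 90 mm by 100 mm, two uprights at y = -33 and +33 mm (10 mm thick, 56 mm free between them). Origin at the middle of its underside, z up; its x axis is the pick's x axis when hung.
- rack_seat (a point): Middle of the rack's two notches, 85 mm above the table: where the pick's origin lies when hung. Each notch has a flat floor at this height, is 19 mm wide along the rack's x for the 14 mm bar and open at both ends along y; its cheeks are 9 mm high.
- hammer: Bystander: claw-type hammer; to be left alone.
- screwdriver: Bystander: screwdriver; to be left alone.
- wrench: Bystander: flat spanner; to be left alone.
- washer: Bystander: spare flat washer, 38 mm wide, 4 mm thick; to be left alone.
- can: Bystander: spray can, 56 mm wide, 130 mm tall, standing; to be left alone.
- castor: Bystander: small rubber castor wheel, 72 mm wide, 28 mm tall, lying flat; to be left alone.
- clamp: Bystander: yellow corner clamp, 22 mm tall; to be left alone.
Not all that is in view belongs to the job. Leave any green look-alike of the pick alone.

How it is judged:
By the outcome, as a careful person would: the job done as asked, in the order asked, and still so for the second after the job is handed in, with the robot touching nothing.
It also fails if it takes over 51 s, if anything falls off the work surface, if the arm or the gripper's body presses on something with over 40 N, if the wrist force passes 120 N, or if a joint passes its speed limit or range.

## Working session

There is one attempt and no reset: what is moved stays moved. The work goes in short steps, Python scripts to look and compute and a shell command to move; the robot and the scene stay as the last step left them, time stands still between calls to the robot, and variables do not carry over. Pictures are saved under pics/ and viewed, at most 10 in all, crops included, and the job is handed in when it is done.

```bash
ls; mkdir -p pics
cat > h.py <<'E'
import numpy as np, cv2
from bench import ctrl
from scipy.spatial.transform import Rotation as Rot
def ray(im,u,v):
    R=np.array(im["R"]);t=np.array(im["t"])
    d=R.T@np.array([(u-im["cx"])/im["fx"],(v-im["cy"])/im["fy"],1]);return -R.T@t,d
def atz(im,u,v,z):
    c,d=ray(im,u,v);return c+d*(z-c[2])/d[2]
def proj(im,X):
    p=np.array(im["R"])@np.array(X)+np.array(im["t"]);return im["fx"]*p[0]/p[2]+im["cx"],im["fy"]*p[1]/p[2]+im["cy"]
E
python3 - <<'E'
from h import *
s=ctrl.get_state();print({k:np.round(v,3).tolist() for k,v in s.items()},ctrl.finger_overhang)
for n in ("side","top"):
    im=ctrl.get_image(n);cv2.imwrite(f"pics/{n}0.png",im["pixels"])
    print(n,np.round(-np.array(im["R"]).T@np.array(im["t"]),3),im["fx"])
    for l in ["wheel","axle","clip","window","pick","pick_bar","rack","rack_seat"]:
        for d in ctrl.silhouettes(l,im)[:3]:
            ys,xs=np.nonzero(d["region"]);print(l,round(d["p"],2),np.round(d["at"],1),(xs.min(),xs.max(),ys.min(),ys.max()) if len(xs) else 0)
E
```

```text
pics
{'time': 0.0, 'joint_positions': [1.14, 0.322, -0.07, 1.452, 0.023, 1.371, -0.057], 'qd': [-0.001, -0.001, 0.001, 0.001, 0.001, -0.001, 0.001], 'joint_torque': [-0.0, -49.129, -0.404, -31.253, -0.064, 0.044, 0.0], 'position': [0.28, -0.587, 0.404], 'tool_rot': [-3.062, -0.693, 0.001], 'ft_force': [-0.32, -0.137, -0.148], 'torque': [-0.012, 0.026, -0.004], 'grip_force': 0.0, 'grip_width': 1.0} 0.1822
side [ 0.363 -0.63   0.775] 373.805367656921
wheel 0.71 [316.  209.9] (np.int64(281), np.int64(354), np.int64(179), np.int64(248))
wheel 0.45 [425.6 259.8] (np.int64(403), np.int64(450), np.int64(239), np.int64(281))
wheel 0.15 [369.4 273.1] (np.int64(352), np.int64(383), np.int64(259), np.int64(283))
axle 0.56 [316.7 210. ] (np.int64(279), np.int64(355), np.int64(179), np.int64(248))
clip 0.54 [319.7 203.4] (np.int64(312), np.int64(324), np.int64(204), np.int64(209))
pick 0.74 [306.8 321.1] (np.int64(289), np.int64(323), np.int64(312), np.int64(335))
pick 0.73 [367.2 271.2] (np.int64(351), np.int64(383), np.int64(260), np.int64(284))
pick 0.61 [365.4 297.3] (np.int64(337), np.int64(
[... 513 characters left out ...]
23938935
axle 0.78 [300.  218.2] (np.int64(260), np.int64(342), np.int64(176), np.int64(258))
axle 0.45 [410.6 196.9] (np.int64(401), np.int64(420), np.int64(181), np.int64(213))
pick 0.76 [410.9 202. ] (np.int64(400), np.int64(421), np.int64(181), np.int64(214))
pick 0.54 [425.  261.6] (np.int64(411), np.int64(430), np.int64(248), np.int64(280))
pick_bar 0.87 [420.8 266. ] (np.int64(410), np.int64(430), np.int64(248), np.int64(280))
pick_bar 0.52 [412.5 197.5] (np.int64(405), np.int64(421), np.int64(181), np.int64(214))
rack 0.78 [401.4 208.1] (np.int64(384), np.int64(427), np.int64(186), np.int64(227))
rack_seat 0.9 [404.3 206.7] (np.int64(384), np.int64(426), np.int64(183), np.int64(228))
```

Run:
```python
import cv2,numpy as np
a=cv2.imread("pics/top0.png");b=cv2.imread("pics/side0.png")
cv2.imwrite("pics/top_c.png",cv2.resize(a[120:320,220:480],None,fx=3,fy=3,interpolation=cv2.INTER_CUBIC))
cv2.imwrite("pics/side_c.png",cv2.resize(b[150:350,220:480],None,fx=3,fy=3,interpolation=cv2.INTER_CUBIC))
```

```text
(no output)
```

View pics/top_c.png

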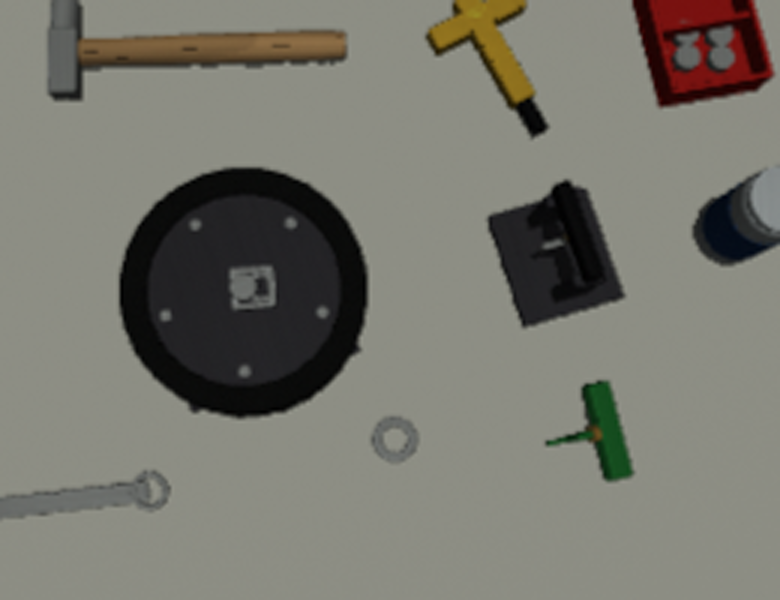

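View pics/side_c.png

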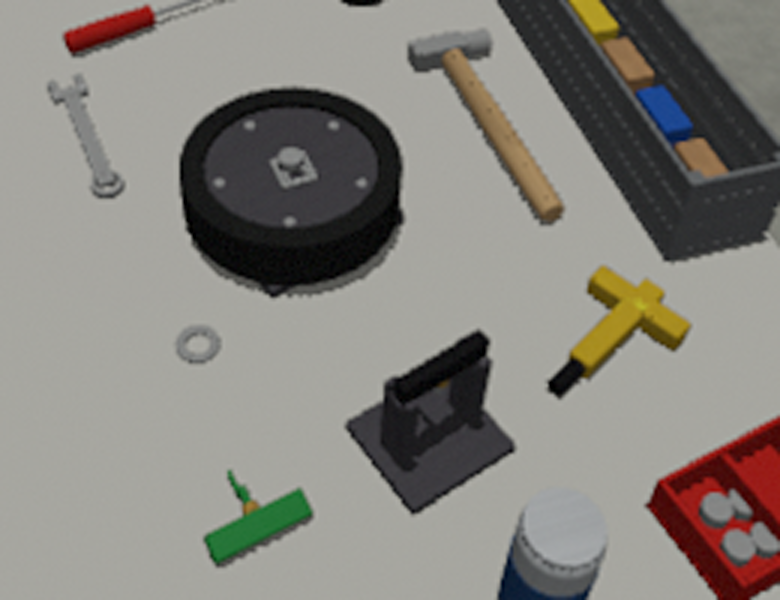

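The candidates are the black handle bar hanging in the rack, at top (412,198) and side (366,271), and the green look-alike lying on the table, at top (421,266) and side (306,322). I choose the black bar in the rack. The crops confirm this, and show the clip's dark window to the right of the axle head, at top (308,215).

```bash
cat > m.py <<'E'
from h import *
from scipy.optimize import least_squares
a=ctrl.get_image("top");b=ctrl.get_image("side")
T=lambda c:[(220+x/3,120+y/3) for x,y in c]; S=lambda c:[(220+x/3,150+y/3) for x,y in c]
rnd=lambda v:np.round(v,4).tolist()
for n,p in zip("base",T([(490,215),(585,187),(623,297),(526,326)])):print("top rackcorner",rnd(atz(a,*p,.005)))
for p in S([(348,427),(432,365),(513,447),(415,510)]):print("side rackcorner",rnd(atz(b,*p,.003)))
for p in T([(553,185),(570,181),(603,275),(585,283)]):print("top bar",rnd(atz(a,*p,.107)))
for p in S([(390,380),(482,333),(488,343),(400,396)]):print("side bar",rnd(atz(b,*p,.107)))
print("axle head top",rnd(atz(a,*T([(243,286)])[0],.0725)),"side",rnd(atz(b,*S([(293,155)])[0],.0725)))
for im,box,n in ((a,(205,230,285,315),"top"),(b,(195,220,305,330),"side")):
    r0,r1,c0,c1=box;g=im["pixels"][r0:r1,c0:c1].max(2);print(n);print(g[::1])
# wheel outline by dark pixels
for im in (a,b):
    g=im["pixels"].max(2);d=[x for x in ctrl.silhouettes("axle",im)][0];
    cs,_=cv2.findContours(d["region"].astype(np.uint8),0,1);c=max(cs,key=cv2.contourArea);e=cv2.fitEllipse(c);print(e,rnd(atz(im,*e[0],.066)))
E
python3 m.py
```

```text
top rackcorner [0.6131, -0.1573, 0.005]
top rackcorner [0.6395, -0.2401, 0.005]
top rackcorner [0.5437, -0.2695, 0.005]
top rackcorner [0.5174, -0.1865, 0.005]
side rackcorner [0.5177, -0.1879, 0.003]
side rackcorner [0.601, -0.1512, 0.003]
side rackcorner [0.6353, -0.2393, 0.003]
side rackcorner [0.5449, -0.2682, 0.003]
top bar [0.6145, -0.1907, 0.107]
top bar [0.618, -0.2041, 0.107]
top bar [0.5441, -0.2273, 0.107]
top bar [0.5377, -0.2133, 0.107]
side bar [0.5362, -0.2194, 0.107]
side bar [0.6134, -0.1994, 0.107]
side bar [0.6142, -0.2087, 0.107]
side bar [0.5387, -0.2337, 0.107]
axle head top [0.5362, 0.05, 0.0725] side [0.5371, 0.0471, 0.0725]
top
[[ 36  36  36  36  35  35  36  37  37  37  37  37  36  36  37  37  35  37
   38  37  36  37  38  37  36  36  37  38  38  37]
 [ 37  36  36  36  35  36  36  36  37  37  38  37  37  36  37  36  36  36
   38  37  36  37  38  38  37  37  38  37  38  38]
 [ 36  36  36  37  35  35  36  36  37  36  37  37  36  37  37  36  36  36
   37  37  37  38  37  38  37  37  36  37  37  38]
 [ 35  36  36  37  36  35  35  36  37  36  37  38  43  43  44  4
[... 4868 characters left out ...]
 60  63  62  64  64  61  64]
 [ 62  63  62  63  64  66  61  64  64  63  64  64  62  62  62  62  64  63
   62  62  63  61  64  65  66]
 [ 64  64  63  63  63  63  61  64  61  64  63  62  65  64  63  62  64  62
   63  62  64  65  62  63  64]
 [ 61  63  61  62  61  64  64  62  62  63  63  63  62  64  62  63  62  64
   62  65  64  63  64  62  64]
 [ 62  63  63  63  65  63  63  61  63  63  64  63  64  62  62  63  63  64
   66  63  64  65  63  63  63]]Traceback (most recent call last):
  File "m.py", line 15, in <module>
    g=im["pixels"].max(2);d=[x for x in ctrl.silhouettes("axle",im)][0];
                            ~~~~~~~~~~~~~~~~~~~~~~~~~~~~~~~~~~~~~~~~^^^
IndexError: list index out of range
```

Run:
```python
from h import *
for n,(r0,r1,c0,c1),th in (("top",(200,232,283,320),68),("side",(190,230,290,340),90)):
    im=ctrl.get_image(n);g=im["pixels"][r0:r1,c0:c1].max(2)
    k=8;G=cv2.resize(g,None,fx=k,fy=k,interpolation=cv2.INTER_CUBIC)
    m=(G>th).astype(np.uint8);_,lab,st,_=cv2.connectedComponentsWithStats(m);i=1+st[1:,4].argmax()
    ys,xs=np.nonzero(lab==i);P=np.array([atz(im,c0+(x+.5)/k-.5,r0+(y+.5)/k-.5,.063)[:2] for x,y in zip(xs,ys)])
    rc=cv2.minAreaRect((P*1000).astype(np.float32));print(n,rc,np.round(cv2.boxPoints(rc),1).tolist())
```

```text
top ((537.9467163085938, 43.827354431152344), (34.1447639465332, 37.173492431640625), 5.4443206787109375) [[519.2000122070312, 60.70000076293945], [522.7000122070312, 23.700000762939453], [556.7000122070312, 26.899999618530273], [553.2000122070312, 64.0]]
side ((534.3777465820312, 45.622684478759766), (35.01063919067383, 46.830562591552734), 6.215593338012695) [[514.4000244140625, 67.0], [519.5, 20.399999618530273], [554.2999877929688, 24.200000762939453], [549.2000122070312, 70.80000305175781]]
```

```bash
cat >> h.py <<'E'
def plan(x,y,z,yawdeg):
    "tool-axis shift (units of .2 m) and yaw (units 180 deg) from measured pose to TCP x,y,z with tool y at world angle yawdeg"
    s=ctrl.get_state();R=Rot.from_rotvec(s["tool_rot"]).as_matrix();d=R.T@(np.array([x,y,z])-s["position"])
    ya=np.degrees(np.arctan2(R[1,1],R[0,1]));dy=(yawdeg-ya+90)%180-90
    print("t",round(float(s["time"]),2),"pos",np.round(s["position"],4),"toolY",round(ya,2),"F",np.round(s["ft_force"],2),"tilt",np.round(R[:,2],4),"w",round(s["grip_width"],3))
    print("shift",np.round(d/.2,4),"yaw",round(-dy/180,4))
E
python3 -m jog '{"translation":[[1,-0.5,0.2],[1,-0.5,0.2],[1,-0.5,0.2],[1,-0.5,0.2],[1,-0.5,0.2]],"yaw":[0.05,0.05,0.05,0.05,0.05],"jaw":[0.45,0.45,0.45,0.45,0.45]}' 40
python3 -c "
from h import *
plan(.5768,-.2122,.32,-73.5)"
```

```text
time: 1.78
position: [0.4201, -0.4065, 0.3644]
tool_rot: [-3.106, -0.462, -0.001]
ft_force: [-0.6, -0.5, 0.4]
grip_width: 0.576
grip_force: 0.0
t 1.77 pos [ 0.4201 -0.4065  0.3644] toolY -73.08 F [-0.65 -0.51  0.38] tilt [ 6.0e-04  1.9e-03 -1.0e+00] w 0.576
shift [ 1.0322 -0.7012  0.2242] yaw 0.0023
```

```bash
python3 -m jog '{"translation":[[1,-0.68,0.2],[1,-0.68,0.2],[1,-0.68,0.2],[1,-0.68,0.2],[1,-0.68,0.2],[1,-0.68,0.2]],"yaw":[0.002,0.002,0.002,0.002,0.002,0.002],"jaw":[0.45,0.45,0.45,0.45,0.45,0.45]}'
python3 - <<'E'
from h import *
plan(.5768,-.2122,.26,-73.5)
for n in ("side","top"):
    im=ctrl.get_image(n);u,v=proj(im,[.5768,-.2122,.1]);u,v=int(u),int(v);cv2.imwrite(f"pics/{n}1.png",cv2.resize(im["pixels"][v-60:v+60,u-66:u+66],None,fx=4,fy=4,interpolation=cv2.INTER_CUBIC))
a,b=[cv2.imread(f"pics/{n}1.png") for n in("side","top")];cv2.imwrite("pics/j1.png",cv2.resize(np.hstack([a,b]),(800,364)))
E
```

```text
time: 2.52
position: [0.5699, -0.225, 0.3247]
tool_rot: [3.11, 0.438, -0.001]
ft_force: [-0.0, -0.4, -0.5]
grip_width: 0.551
grip_force: 0.0
t 2.52 pos [ 0.5699 -0.225   0.3247] toolY -73.96 F [-0.01 -0.4  -0.45] tilt [-7.0e-04 -1.4e-03 -1.0e+00] w 0.551
shift [ 0.0513 -0.0522  0.3234] yaw -0.0026
```

View pics/j1.png

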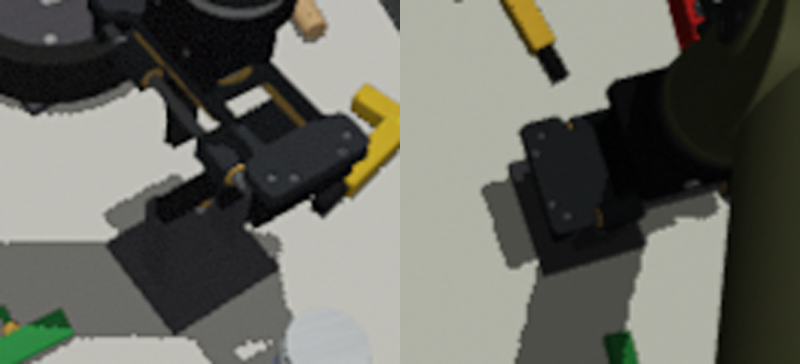

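The view shows the gripper above the rack, hiding the bar, with the fingers clear of the can. I'll align first and then go straight down.

```bash
python3 -m jog '{"translation":[[0.051,-0.052,0],[0.051,-0.052,0.1],[0.051,-0.052,0.2],[0.051,-0.052,0.28],[0.051,-0.052,0.322],[0.051,-0.052,0.322],[0.051,-0.052,0.322]],"yaw":[-0.002,-0.002,-0.002,-0.002,-0.002,-0.002,-0.002],"jaw":[0.45,0.45,0.45,0.45,0.45,0.45,0.45]}'
python3 - <<'E'
from h import *
plan(.5768,-.2122,.26,-73.5)
E
```

```text
time: 3.5
position: [0.5776, -0.2106, 0.261]
tool_rot: [3.109, 0.45, 0.002]
ft_force: [-0.6, 0.0, 0.5]
grip_width: 0.549
grip_force: 0.0
t 3.5 pos [ 0.5776 -0.2106  0.261 ] toolY -73.52 F [-0.58  0.03  0.51] tilt [ 1.1e-03 -5.0e-04 -1.0e+00] w 0.549
shift [-0.0061  0.0065  0.0049] yaw -0.0001
```

```bash
python3 -m jog '{"translation":[[0,0,0],[0,0,0],[0,0,0],[0,0,0],[0,0,0],[0,0,0]],"yaw":[0,0,0,0,0,0],"jaw":[1,1,1,1,1,1]}' 20
python3 - <<'E'
from h import *
plan(.5768,-.2122,.26,-73.5)
E
```

```text
time: 4.25
position: [0.5773, -0.2105, 0.2604]
tool_rot: [3.109, 0.45, 0.0]
ft_force: [0.2, -0.6, 0.9]
grip_width: 0.158
grip_force: 19.9
t 4.25 pos [ 0.5773 -0.2105  0.2604] toolY -73.52 F [ 0.23 -0.56  0.93] tilt [ 1.e-04 -1.e-04 -1.e+00] w 0.158
shift [-0.0048  0.0076  0.0021] yaw -0.0001
```

```bash
python3 -m jog '{"translation":[[0,0,0],[0,0,-0.05],[0,0,-0.15],[0,0,-0.27],[0,0,-0.4],[0.02,-0.15,-0.4],[0.05,-0.4,-0.4],[0.06,-0.6,-0.4]],"yaw":[0,0,0,0,0,0,0.02,0.04],"jaw":[1,1,1,1,1,1,1,1]}' 50
python3 - <<'E'
from h import *
plan(.5398,.0139,.3354,-84.6)
E
```

```text
time: 5.25
position: [0.5546, -0.0898, 0.342]
tool_rot: [-3.131, -0.253, -0.003]
ft_force: [-0.5, -0.0, -2.5]
grip_width: 0.154
grip_force: 49.9
t 5.25 pos [ 0.5546 -0.0898  0.342 ] toolY -80.77 F [-0.47 -0.04 -2.53] tilt [ 1.9e-03  2.0e-04 -1.0e+00] w 0.154
shift [ 0.0101 -0.5234  0.033 ] yaw 0.0213
```

```bash
python3 -m jog '{"translation":[[0.01,-0.25,0.02],[0.01,-0.5,0.03],[0.01,-0.523,0.033],[0.01,-0.523,0.033],[0.01,-0.523,0.033]],"yaw":[0.02,0.021,0.021,0.021,0.021],"jaw":[1,1,1,1,1]}'
python3 - <<'E'
from h import *
plan(.5398,.0139,.3354,-84.6)
for n in ("side","top"):
    im=ctrl.get_image(n);u,v=proj(im,[.5365,.0487,.08]);u,v=int(u),int(v);cv2.imwrite(f"pics/{n}2.png",cv2.resize(im["pixels"][v-50:v+50,u-40:u+40],None,fx=5,fy=5,interpolation=cv2.INTER_CUBIC))
    for z in (.0725,.1,.12): print(n,np.round(proj(im,[.538,.0338,z]),1),(u,v))
a,b=[cv2.imread(f"pics/{n}2.png") for n in("side","top")];cv2.imwrite("pics/j2.png",np.hstack([a,b]))
E
```

```text
time: 5.88
position: [0.5401, 0.0099, 0.3343]
tool_rot: [3.137, 0.147, 0.001]
ft_force: [-0.5, -0.8, -1.9]
grip_width: 0.155
grip_force: 49.9
t 5.88 pos [0.5401 0.0099 0.3343] toolY -84.64 F [-0.48 -0.83 -1.93] tilt [ 7.e-04 -9.e-04 -1.e+00] w 0.155
shift [ 0.0004 -0.0201 -0.0058] yaw -0.0002
side [319.3 205.1] (317, 199)
side [319.2 197.6] (317, 199)
side [319.2 192. ] (317, 199)
top [307.8 214.7] (301, 214)
top [307.4 212.8] (301, 214)
top [307.1 211.3] (301, 214)
```

View pics/j2.png

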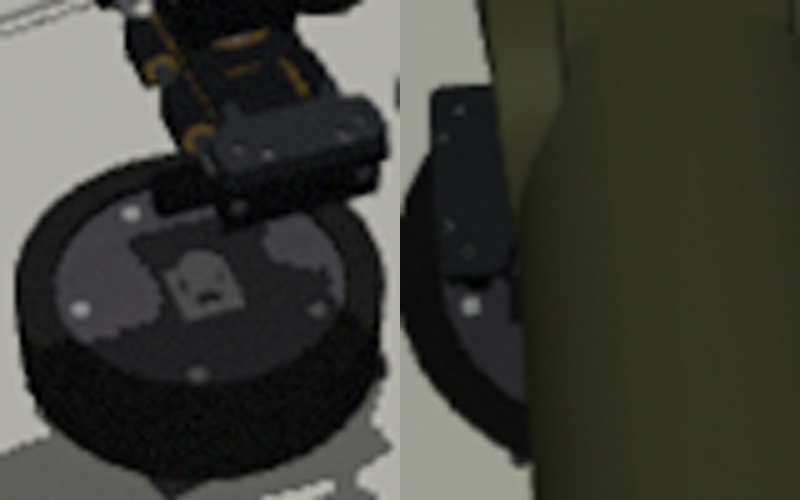

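Run:
```python
from h import *
im=ctrl.get_image("side");s=ctrl.get_state();R=Rot.from_rotvec(s["tool_rot"]).as_matrix();p=s["position"]
o=lambda v:tuple(np.round((np.array(proj(im,p+R@np.array(v)))-[277,149])*5).astype(int).tolist())
for n,v in dict(fingertip=(0,0,.182),barL=(-.04,0,.164),barR=(.04,0,.164),bodyend=(0,.0,.113),tip60=(0,-.02,.2354),tip36=(0,-.02,.2114),blade=(0,0,.2)).items():print(n,o(v))
for d in ctrl.silhouettes("pick",im)+ctrl.silhouettes("pick_bar",im):print(d["p"],d["at"])
g=cv2.resize(im["pixels"][160:220,280:360],None,fx=8,fy=8,interpolation=cv2.INTER_CUBIC).astype(float)
cv2.imwrite("pics/s3.png",np.clip(g*2.2,0,255).astype(np.uint8))
```

```text
fingertip (227, 199)
barL (148, 192)
barR (304, 152)
bodyend (227, 90)
tip60 (213, 250)
tip36 (213, 216)
blade (227, 226)
0.68 [315.0, 184.6]
0.59 [307.2, 322.2]
0.96 [303.0, 322.4]
0.56 [314.2, 182.8]
0.56 [341.8, 142.9]
```

View pics/s3.png

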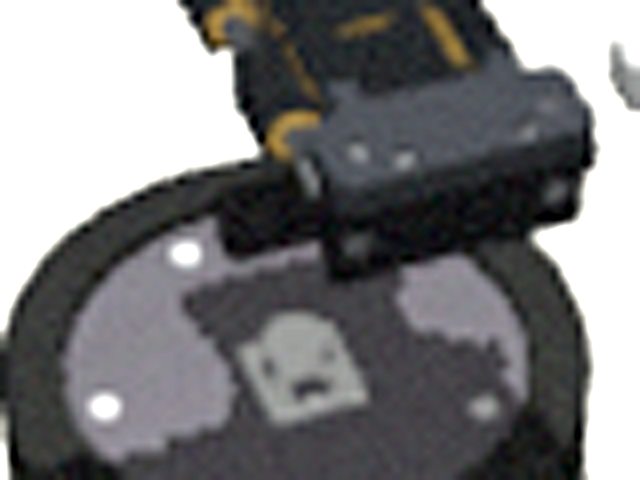

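```bash
cat > chk.py <<'E'
import sys
from h import *
f=[]
s=ctrl.get_state();F=np.array(s["ft_force"]);fz0,lim=float(sys.argv[1]),float(sys.argv[2])
print("CHK t%.2f"%s["time"],np.round(s["position"],4),np.round(F,2));sys.exit(int(F[2]-fz0>lim))
E
python3 -m jog '{"translation":[[0,0.08,0.02],[0,0.145,0.08],[0,0.145,0.14],[0,0.145,0.18],[0,0.145,0.18],[0,0.145,0.18]],"yaw":[0,0,0,0,0,0],"jaw":[1,1,1,1,1,1]}'
python3 chk.py -2 2 && python3 -m jog '{"translation":[[0,0,0.005],[0,0,0.01],[0,0,0.01]],"yaw":[0,0,0],"jaw":[1,1,1]}' >/dev/null && 
python3 chk.py -2 2 && python3 -m jog '{"translation":[[0,0,0.005],[0,0,0.01],[0,0,0.01]],"yaw":[0,0,0],"jaw":[1,1,1]}' >/dev/null && 
python3 chk.py -2 2 && python3 -m jog '{"translation":[[0,0,0.005],[0,0,0.01],[0,0,0.01]],"yaw":[0,0,0],"jaw":[1,1,1]}' >/dev/null && 
python3 chk.py -2 2
```

```text
time: 6.88
position: [0.5428, -0.0167, 0.298]
tool_rot: [-3.138, -0.152, -0.001]
ft_force: [0.1, 0.1, -1.3]
grip_width: 0.157
grip_force: 49.9
CHK t6.88 [ 0.5428 -0.0167  0.298 ] [ 0.08  0.09 -1.33]
CHK t7.25 [ 0.5426 -0.0173  0.2958] [-0.08  0.13 -1.8 ]
CHK t7.62 [ 0.5425 -0.0173  0.2936] [-0.92 -0.53 -2.03]
CHK t8.00 [ 0.5425 -0.0173  0.2916] [ 0.08 -0.34 -1.89]
```

```bash
python3 -m jog '{"translation":[[0,0,0.005],[0,0,0.01],[0,0,0.01]],"yaw":[0,0,0],"jaw":[1,1,1]}' >/dev/null && 
python3 chk.py -2 2 && python3 -m jog '{"translation":[[0,0,0.005],[0,0,0.01],[0,0,0.01]],"yaw":[0,0,0],"jaw":[1,1,1]}' >/dev/null && 
python3 chk.py -2 2 && python3 -m jog '{"translation":[[0,0,0.005],[0,0,0.01],[0,0,0.01]],"yaw":[0,0,0],"jaw":[1,1,1]}' >/dev/null && 
python3 chk.py -2 2 && python3 -m jog '{"translation":[[0,0,0.005],[0,0,0.01],[0,0,0.01]],"yaw":[0,0,0],"jaw":[1,1,1]}' >/dev/null && 
python3 chk.py -2 2 && python3 -m jog '{"translation":[[0,0,0.005],[0,0,0.01],[0,0,0.01]],"yaw":[0,0,0],"jaw":[1,1,1]}' >/dev/null && 
python3 chk.py -2 2 && python3 -m jog '{"translation":[[0,0,0.005],[0,0,0.01],[0,0,0.01]],"yaw":[0,0,0],"jaw":[1,1,1]}' >/dev/null && 
python3 chk.py -2 2 && python3 -m jog '{"translation":[[0,0,0.005],[0,0,0.01],[0,0,0.01]],"yaw":[0,0,0],"jaw":[1,1,1]}' >/dev/null && 
python3 chk.py -2 2
```

```text
CHK t8.38 [ 0.5426 -0.0173  0.2896] [ 0.41  0.09 -1.74]
CHK t8.75 [ 0.5425 -0.0173  0.2876] [ 0.83 -0.28 -1.94]
CHK t9.12 [ 0.5425 -0.0173  0.2856] [ 0.23  0.23 -1.97]
CHK t9.50 [ 0.5426 -0.0173  0.2836] [-0.25 -0.07 -1.02]
CHK t9.88 [ 0.5425 -0.0173  0.2816] [ 0.1  -0.69 -1.49]
CHK t10.25 [ 0.5425 -0.0173  0.2796] [-0.12  0.71 -1.56]
CHK t10.62 [ 0.5425 -0.0173  0.2776] [-0.37  1.17 -1.64]
```

```bash
python3 -m jog '{"translation":[[0,0,0.005],[0,0,0.005]],"yaw":[0,0],"jaw":[1,1]}' >/dev/null && 
python3 chk.py -1.7 2 && python3 -m jog '{"translation":[[0,0,0.005],[0,0,0.005]],"yaw":[0,0],"jaw":[1,1]}' >/dev/null && 
python3 chk.py -1.7 2 && python3 -m jog '{"translation":[[0,0,0.005],[0,0,0.005]],"yaw":[0,0],"jaw":[1,1]}' >/dev/null && 
python3 chk.py -1.7 2 && python3 -m jog '{"translation":[[0,0,0.005],[0,0,0.005]],"yaw":[0,0],"jaw":[1,1]}' >/dev/null && 
python3 chk.py -1.7 2 && python3 -m jog '{"translation":[[0,0,0.005],[0,0,0.005]],"yaw":[0,0],"jaw":[1,1]}' >/dev/null && 
python3 chk.py -1.7 2 && python3 -m jog '{"translation":[[0,0,0.005],[0,0,0.005]],"yaw":[0,0],"jaw":[1,1]}' >/dev/null && 
python3 chk.py -1.7 2 && python3 -m jog '{"translation":[[0,0,0.005],[0,0,0.005]],"yaw":[0,0],"jaw":[1,1]}' >/dev/null && 
python3 chk.py -1.7 2 && python3 -m jog '{"translation":[[0,0,0.005],[0,0,0.005]],"yaw":[0,0],"jaw":[1,1]}' >/dev/null && 
python3 chk.py -1.7 2
```

```text
CHK t10.88 [ 0.5426 -0.0173  0.2766] [-0.09 -0.97 -2.53]
CHK t11.12 [ 0.5426 -0.0173  0.2756] [-0.35 -0.18 -2.18]
CHK t11.38 [ 0.5426 -0.0173  0.2747] [ 0.52  0.33 -1.75]
CHK t11.62 [ 0.5425 -0.0173  0.2736] [-0.44 -0.23 -2.11]
CHK t11.88 [ 0.5426 -0.0173  0.2726] [-1.   -0.38 -2.02]
CHK t12.12 [ 0.5425 -0.0173  0.2716] [-0.15 -0.53 -2.14]
CHK t12.38 [ 0.5427 -0.0173  0.2709] [ 0.04 -0.05 -0.24]
CHK t12.62 [ 0.5428 -0.0174  0.2704] [-1.76 -0.89  4.4 ]
```

```bash
cat > chy.py <<'E'
import sys
from h import *
s=ctrl.get_state();F=np.array(s["ft_force"]);print("CHY t%.2f"%s["time"],np.round(s["position"],4),np.round(F,2));sys.exit(int(F[1]<-2.2))
E
python3 -m jog '{"translation":[[0,0,-0.02],[0,0,-0.047],[0,-0.05,-0.047],[0,-0.11,-0.047],[0,-0.14,-0.047],[0,-0.14,-0.047],[0,-0.14,-0.047]],"yaw":[0,0,0,0,0,0,0],"jaw":[1,1,1,1,1,1,1]}' >/dev/null
python3 chy.py && python3 -m jog '{"translation":[[0,-0.005,0],[0,-0.005,0]],"yaw":[0,0],"jaw":[1,1]}' >/dev/null && 
python3 chy.py && python3 -m jog '{"translation":[[0,-0.005,0],[0,-0.005,0]],"yaw":[0,0],"jaw":[1,1]}' >/dev/null && 
python3 chy.py && python3 -m jog '{"translation":[[0,-0.005,0],[0,-0.005,0]],"yaw":[0,0],"jaw":[1,1]}' >/dev/null && 
python3 chy.py && python3 -m jog '{"translation":[[0,-0.005,0],[0,-0.005,0]],"yaw":[0,0],"jaw":[1,1]}' >/dev/null && 
python3 chy.py && python3 -m jog '{"translation":[[0,-0.005,0],[0,-0.005,0]],"yaw":[0,0],"jaw":[1,1]}' >/dev/null && 
python3 chy.py && python3 -m jog '{"translation":[[0,-0.005,0],[0,-0.005,0]],"yaw":[0,0],"jaw":[1,1]}' >/dev/null && 
python3 chy.py && python3 -m jog '{"translation":[[0,-0.005,0],[0,-0.005,0]],"yaw":[0,0],"jaw":[1,1]}' >/dev/null && 
python3 chy.py
```

```text
CHY t13.50 [0.5399 0.0103 0.279 ] [-0.57 -0.31 -2.04]
CHY t13.75 [0.5398 0.0114 0.2791] [-0.99 -0.11 -1.47]
CHY t14.00 [0.5397 0.0126 0.2791] [ 0.59 -0.03 -2.02]
CHY t14.25 [0.5396 0.0137 0.2792] [ 0.7   0.33 -1.47]
CHY t14.50 [0.5395 0.0147 0.2791] [-0.    0.48 -1.05]
CHY t14.75 [0.5394 0.0157 0.2791] [-0.69 -0.48 -1.73]
CHY t15.00 [0.5393 0.0167 0.2791] [-0.22 -1.06 -1.95]
CHY t15.25 [0.5392 0.0177 0.2791] [ 0.07  0.26 -2.82]
```

```bash
python3 -m jog '{"translation":[[0,-0.005,0],[0,-0.005,0]],"yaw":[0,0],"jaw":[1,1]}' >/dev/null && 
python3 chy.py && python3 -m jog '{"translation":[[0,-0.005,0],[0,-0.005,0]],"yaw":[0,0],"jaw":[1,1]}' >/dev/null && 
python3 chy.py && python3 -m jog '{"translation":[[0,-0.005,0],[0,-0.005,0]],"yaw":[0,0],"jaw":[1,1]}' >/dev/null && 
python3 chy.py && python3 -m jog '{"translation":[[0,-0.005,0],[0,-0.005,0]],"yaw":[0,0],"jaw":[1,1]}' >/dev/null && 
python3 chy.py
```

```text
CHY t15.50 [0.5392 0.0182 0.2792] [ 0.23 -0.82 -2.08]
CHY t15.75 [0.5391 0.0187 0.2792] [ 0.98 -2.82 -0.2 ]
```

```bash
python3 -m jog '{"translation":[[0,0.01,0],[0,0.018,0],[0,0.018,0.01],[0,0.018,0.018],[0,0.018,0.018]],"yaw":[0,0,0,0,0],"jaw":[1,1,1,1,1]}' >/dev/null ; python3 chk.py -2 2 && 
python3 -m jog '{"translation":[[0,0,0.005],[0,0,0.005]],"yaw":[0,0],"jaw":[1,1]}' >/dev/null && python3 chk.py -2 2 &&
python3 -m jog '{"translation":[[0,0,0.005],[0,0,0.005]],"yaw":[0,0],"jaw":[1,1]}' >/dev/null && python3 chk.py -2 2 &&
python3 -m jog '{"translation":[[0,0,0.005],[0,0,0.005]],"yaw":[0,0],"jaw":[1,1]}' >/dev/null && python3 chk.py -2 2 &&
python3 -m jog '{"translation":[[0,0,0.004],[0,0,0.004]],"yaw":[0,0],"jaw":[1,1]}' >/dev/null && python3 chk.py -2 2
```

```text
CHK t16.38 [0.5393 0.0161 0.2753] [ 1.32  0.33 -2.15]
CHK t16.62 [0.5394 0.016  0.2745] [-0.24 -0.6  -2.74]
CHK t16.88 [0.5394 0.016  0.2735] [-0.55  0.11 -1.22]
CHK t17.12 [0.5394 0.0159 0.2724] [-0.21 -0.41 -1.72]
CHK t17.38 [0.5393 0.0159 0.2717] [-0.04 -0.64 -2.27]
```

```bash
python3 -m jog '{"translation":[[0,0,0.003],[0,0.004,0.003],[0,0.008,0.003],[0,0.012,0.003],[0,0.016,0.003],[0,0.02,0.003]],"yaw":[0,0,0,0,0,0],"jaw":[1,1,1,1,1,1]}' >/dev/null; python3 chk.py -2 6 &&
python3 -m jog '{"translation":[[0,0.004,0],[0,0.008,0],[0,0.012,0]],"yaw":[0,0,0],"jaw":[1,1,1]}' >/dev/null; python3 chk.py -2 6
```

```text
CHK t18.12 [0.5397 0.0128 0.2711] [-1.6   3.07 -1.34]
CHK t18.50 [0.5397 0.0114 0.2709] [-0.41  7.27 -2.71]
```

```bash
python3 -m jog '{"translation":[[0,0.004,0],[0,0.008,0],[0,0.012,0],[0,0.016,0]],"yaw":[0,0,0,0],"jaw":[1,1,1,1]}' >/dev/null; python3 chk.py -2 6 &&
python3 -m jog '{"translation":[[0,0.004,0],[0,0.008,0],[0,0.012,0],[0,0.016,0]],"yaw":[0,0,0,0],"jaw":[1,1,1,1]}' >/dev/null; python3 chk.py -2 6
```

```text
CHK t19.00 [0.5398 0.0097 0.2708] [-1.4  10.66 -2.95]
CHK t19.50 [0.5399 0.0078 0.2707] [-2.17 13.45 -2.05]
```

```bash
python3 -m jog '{"translation":[[0,0.003,0],[0,0.006,0],[0,0.009,0]],"yaw":[0,0,0],"jaw":[1,1,1]}' >/dev/null; python3 chk.py -2 6 &&
python3 -m jog '{"translation":[[0,0.003,0],[0,0.006,0],[0,0.006,0]],"yaw":[0,0,0],"jaw":[1,1,1]}' >/dev/null; python3 chk.py -2 6
```

```text
CHK t19.88 [0.5401 0.0065 0.2707] [-1.41 13.29 -1.69]
CHK t20.25 [0.5403 0.0044 0.2708] [-2.43  9.19 -1.75]
```

Past the widest point and easing. I'll let the spring finish gently, then draw the clip clear.

```bash
python3 -m jog '{"translation":[[0,0,0],[0,0,0]],"yaw":[0,0],"jaw":[1,1]}' >/dev/null; python3 chk.py -2 6 &&
python3 -m jog '{"translation":[[0,0.003,0],[0,0.006,0],[0,0.009,0],[0,0.012,0],[0,0.015,0],[0,0.015,0]],"yaw":[0,0,0,0,0,0],"jaw":[1,1,1,1,1,1]}' >/dev/null; python3 chk.py -2 6;python3 -c "
from h import *
plan(.5398,.0139,.3354,-84.6)"
```

```text
CHK t20.50 [ 0.5411 -0.0006  0.2712] [-0.12  0.18 -1.04]
CHK t21.25 [ 0.5412 -0.0029  0.2712] [-0.25  0.25 -1.48]
t 21.25 pos [ 0.5412 -0.0029  0.2712] toolY -84.5 F [-0.25  0.25 -1.48] tilt [ 0.e+00 -2.e-04 -1.e+00] w 0.156
shift [ 0.001  -0.084  -0.3213] yaw 0.0006
```

```bash
python3 -m jog '{"translation":[[0,0.006,0],[0,0.012,0],[0,0.02,0],[0,0.03,0],[0,0.04,0],[0,0.05,0],[0,0.05,0]],"yaw":[0,0,0,0,0,0,0],"jaw":[1,1,1,1,1,1,1]}' >/dev/null; python3 chk.py -2 6 ;
python3 -m jog '{"translation":[[0,-0.006,0],[0,-0.006,-0.02],[0,-0.006,-0.05],[0,-0.006,-0.13],[0,-0.006,-0.25],[0,-0.006,-0.32],[0,-0.006,-0.32]],"yaw":[0,0,0,0,0,0,0],"jaw":[1,1,1,1,1,1,1]}'
python3 - <<'E'
from h import *
im=ctrl.get_image("side")
g=cv2.resize(im["pixels"][160:240,270:370],None,fx=7,fy=7,interpolation=cv2.INTER_CUBIC).astype(float)
cv2.imwrite("pics/s4.png",np.clip(g*1.8,0,255).astype(np.uint8))
plan(.5773,-.2105,.3404,-73.5)
E
```

```text
CHK t22.12 [ 0.5422 -0.0131  0.2712] [-0.18  0.33 -1.16]
time: 23.0
position: [0.5425, -0.0114, 0.3368]
tool_rot: [3.137, 0.151, 0.005]
ft_force: [0.3, -0.1, -1.9]
grip_width: 0.152
grip_force: 49.9
t 23.05 pos [ 0.5421 -0.0115  0.3356] toolY -84.5 F [-0.2   0.44 -2.08] tilt [ 1.e-03 -4.e-04 -1.e+00] w 0.156
shift [ 0.0798  1.0072 -0.0234] yaw -0.0611
```

View pics/s4.png

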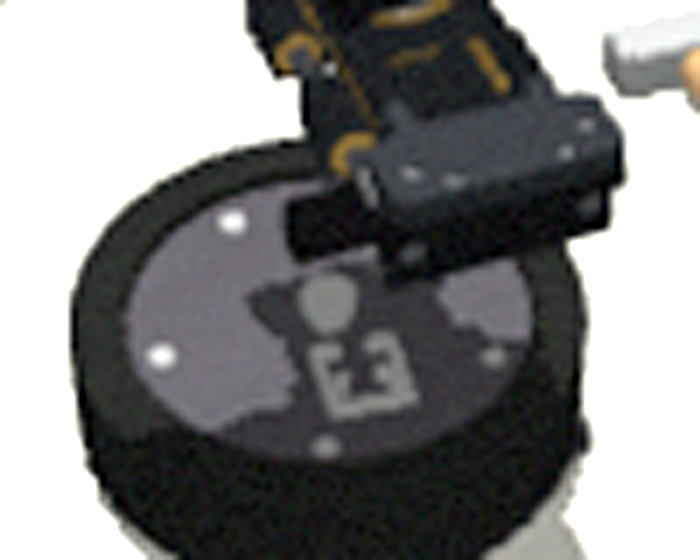

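The clip lies flat at crop (360,375), clear of the axle head at (328,300). Next I take the pick back over the rack.

```bash
python3 -m jog '{"translation":[[0.01,0.15,-0.03],[0.03,0.4,-0.03],[0.05,0.65,-0.03],[0.07,0.88,-0.03],[0.08,0.98,-0.03],[0.08,0.98,-0.03],[0.08,0.98,-0.03]],"yaw":[-0.01,-0.03,-0.05,-0.061,-0.061,-0.061,-0.061],"jaw":[1,1,1,1,1,1,1]}' >/dev/null
python3 - <<'E'
from h import *
im=ctrl.get_image("side")
g=cv2.resize(im["pixels"][220:330,310:430],None,fx=5,fy=5,interpolation=cv2.INTER_CUBIC).astype(float)
cv2.imwrite("pics/s5.png",np.clip(g*1.8,0,255).astype(np.uint8))
plan(.5773,-.2105,.2694,-73.5)
E
```

```text
t 23.98 pos [ 0.577  -0.2024  0.341 ] toolY -73.33 F [ 0.25  0.77 -2.15] tilt [-4.0e-04  1.4e-03 -1.0e+00] w 0.156
shift [-0.0102  0.0397  0.3577] yaw 0.001
```

View pics/s5.png

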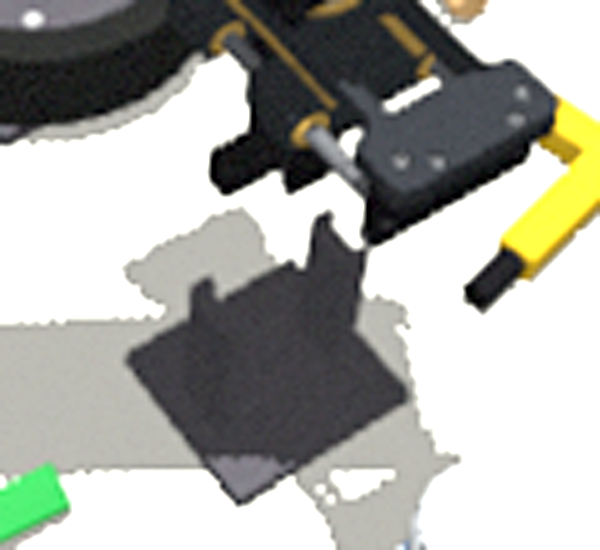

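The view shows the bar level in the gripper above the open notches, at crop (205,285) and (322,220). I'll align and lower it.

```bash
python3 -m jog '{"translation":[[-0.01,0.04,0],[-0.01,0.04,0],[-0.01,0.04,0.08],[-0.01,0.04,0.18],[-0.01,0.04,0.26],[-0.01,0.04,0.31],[-0.01,0.04,0.31],[-0.01,0.04,0.31]],"yaw":[0.001,0.001,0.001,0.001,0.001,0.001,0.001,0.001],"jaw":[1,1,1,1,1,1,1,1]}' >/dev/null
python3 - <<'E'
from h import *
plan(.5773,-.2105,.2604,-73.5)
E
```

```text
t 24.98 pos [ 0.5775 -0.2134  0.2797] toolY -73.69 F [ 0.64 -0.68 -1.23] tilt [ 1.1e-03 -4.0e-04 -1.0e+00] w 0.156
shift [ 0.0032 -0.0142  0.0966] yaw -0.0011
```

```bash
python3 -m jog '{"translation":[[0.003,-0.014,0],[0.003,-0.014,0.02],[0.003,-0.014,0.04],[0.003,-0.014,0.04],[0.003,-0.014,0.04]],"yaw":[-0.001,-0.001,-0.001,-0.001,-0.001],"jaw":[1,1,1,1,1]}' >/dev/null; python3 chk.py -2 2 && python3 -c "
from h import *
plan(.5773,-.2105,.2604,-73.5)"
```

```text
CHK t25.60 [ 0.5769 -0.2106  0.2711] [-0.34  0.76 -2.69]
t 25.6 pos [ 0.5769 -0.2106  0.2711] toolY -73.52 F [-0.34  0.76 -2.69] tilt [-1.e-04 -1.e-04 -1.e+00] w 0.154
shift [0.002  0.0003 0.0535] yaw -0.0001
```

```bash
python3 -m jog '{"translation":[[0.002,0,0.01],[0.002,0,0.02],[0.002,0,0.02]],"yaw":[0,0,0],"jaw":[1,1,1]}' >/dev/null; python3 chk.py -2 2 && 
python3 -m jog '{"translation":[[0,0,0.01],[0,0,0.02],[0,0,0.02]],"yaw":[0,0,0],"jaw":[1,1,1]}' >/dev/null; python3 chk.py -2 2 && 
python3 -m jog '{"translation":[[0,0,0.005],[0,0,0.01],[0,0,0.01]],"yaw":[0,0,0],"jaw":[1,1,1]}' >/dev/null; python3 chk.py -2 2 && 
python3 -m jog '{"translation":[[0,0,0.004],[0,0,0.004]],"yaw":[0,0],"jaw":[1,1]}' >/dev/null; python3 chk.py -2 2 && 
python3 -m jog '{"translation":[[0,0,0.004],[0,0,0.004]],"yaw":[0,0],"jaw":[1,1]}' >/dev/null; python3 chk.py -2 2
```

```text
CHK t25.98 [ 0.5772 -0.2103  0.2669] [ 0.22 -0.2  -1.6 ]
CHK t26.35 [ 0.5772 -0.2103  0.2628] [-0.11  0.4  -2.24]
CHK t26.73 [ 0.5773 -0.2103  0.261 ] [-0.33 -0.42 -1.53]
CHK t26.98 [ 0.5774 -0.2104  0.2605] [-0.4   0.92 -1.4 ]
CHK t27.23 [ 0.5774 -0.2104  0.2604] [-2.67  0.77  6.6 ]
```

```bash
python3 -m jog '{"translation":[[0,0,-0.003],[0,0,-0.003],[0,0,-0.003],[0,0,-0.003],[0,0,-0.003],[0,0,-0.003]],"yaw":[0,0,0,0,0,0],"jaw":[1,0.8,0.7,0.6,0.45,0.45]}'
python3 -m jog '{"translation":[[0,0,-0.05],[0,0,-0.15],[0,0,-0.3],[0,0,-0.5],[0,0,-0.7],[0,0,-0.9],[0,0,-0.9]],"yaw":[0,0,0,0,0,0,0],"jaw":[0.45,0.45,0.45,0.45,0.45,0.45,0.45]}'
```

```text
time: 27.98
position: [0.5773, -0.2104, 0.2601]
tool_rot: [3.109, 0.45, 0.0]
ft_force: [-0.0, -0.6, -0.2]
grip_width: 0.514
grip_force: 0.0
time: 28.85
position: [0.578, -0.2101, 0.4463]
tool_rot: [3.104, 0.45, 0.013]
ft_force: [-0.6, 1.2, 0.6]
grip_width: 0.552
grip_force: 0.0
```

Move aside (toward the robot's right and front) to see everything.

```bash
python3 -m jog '{"translation":[[-0.2,0.1,0],[-0.45,0.25,0],[-0.7,0.4,0],[-0.9,0.6,0],[-0.9,0.7,0],[-0.9,0.7,0],[-0.9,0.7,0]],"yaw":[0,0,0,0,0,0,0],"jaw":[0.45,0.45,0.45,0.45,0.45,0.45,0.45]}'
python3 - <<'E'
from h import *
a=ctrl.get_image("top")["pixels"];b=ctrl.get_image("side")["pixels"]
f=lambda p:cv2.resize(p,(400,400),interpolation=cv2.INTER_CUBIC)
o=np.hstack([f(a[140:280,260:460-60]),f(b[170:350,250:430])]);cv2.imwrite("pics/fin.png",np.clip(o.astype(float)*1.5,0,255).astype(np.uint8))
E
```

```text
time: 29.72
position: [0.445, -0.3942, 0.4401]
tool_rot: [-3.108, -0.453, -0.0]
ft_force: [-0.2, 0.5, 0.5]
grip_width: 0.549
grip_force: 0.0
```

View pics/fin.png

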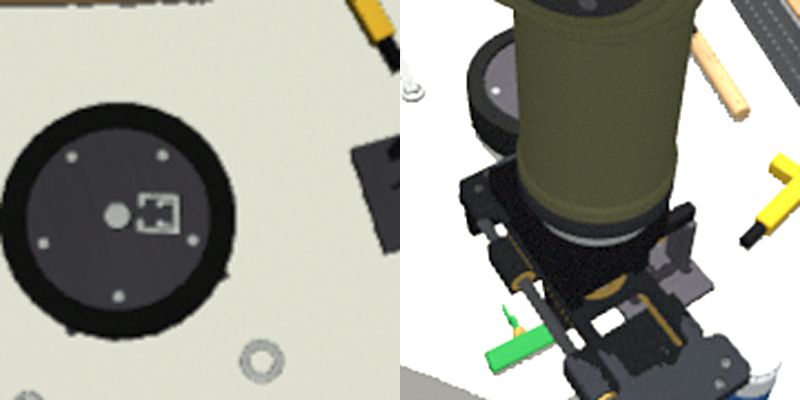

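The clip is clear of the axle head in the top view (clip at crop (158,213), head at (117,215)). One more crop to check the rack.

Run:
```python
from h import *
a=ctrl.get_image("top")["pixels"];b=cv2.imread("pics/top0.png")
f=lambda p:cv2.resize(p[165:245,375:455],(400,400),interpolation=cv2.INTER_CUBIC)
cv2.imwrite("pics/rk.png",np.clip(np.hstack([f(b),f(a)]).astype(float)*1.8,0,255).astype(np.uint8))
```

```text
(no output)
```

View pics/rk.png

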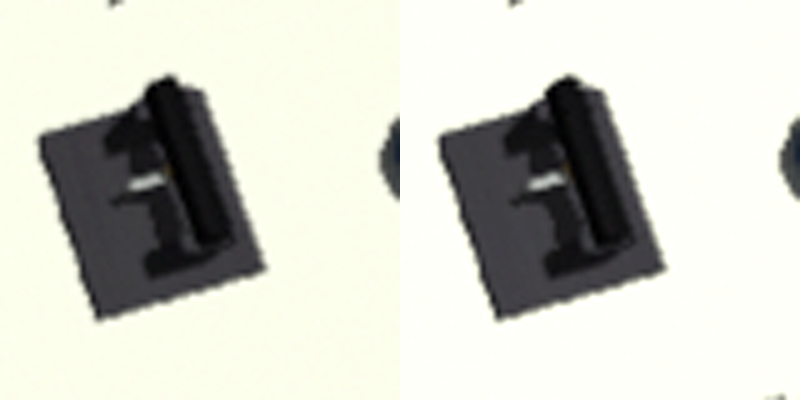

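The pick hangs as it did at the start (left is before, right is now).

```bash
python3 -c "
from bench import ctrl
print(ctrl.close_job())"
```

```text
the job is handed in; nothing more can be done
None
```

The job is handed in at about 30 s of the 51 s: the clip lies flat on the wheel's face, clear of the axle, the pick hangs back in its rack as it did at the start, and I saw no sign of contact with anything else on the table.

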